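# Walk the candle mould round to the bench fence

### The job

Walk the heavy aluminium candle mould round on the bench by pushing it, without lifting or tipping it, until its red side squarely faces the plywood fence while it still stands clear of the fence by more than a finger's width (25 mm), and let it stand so for a moment. Then push it straight on until the whole red side lies flush against the fence, and leave it there. Leave all the other things where they stand.

Things in the scene. Friction and masses are not known exactly. Their poses are not given: they have to be found in the camera images.
- mould: Heavy block-shaped aluminium candle mould, about 0.95 kg, loose on the bench, 130 mm long (its x), 90 mm wide (its y), 40 mm high (z up); top with eight pink wax discs in two rows. Too wide for most grippers. Origin at the centre of its underside. One long side, the one its +y axis points out of, is painted red, with a red line along that top edge; the other sides are bare metal.
- red_side (a point): Centre of the mould's red long side, 45 mm from the mould's centre along its +y, 20 mm above its underside; axes as the mould's.
- fence: Straight plywood fence fixed to the bench, 320 mm long, 25 mm thick, 40 mm high. Origin at bench level in the middle of its face, the upright face that looks to the robot's right, towards the mould; its x axis runs along the fence, its +y axis points into the wood, away from the mould, so the mould stands on the -y side. The mould is home when the red side's centre is at y = 0 in this frame, its x axis along the fence's x axis, the full red side within the fence's length.
- jar_a: Candle jar, red wax with white lid, 74 mm across, 68 mm high (plus a short wick), origin at the centre of its underside. Bystander: leave alone.
- jar_b: A second candle jar like jar_a. Bystander: leave alone.
- pillar: Yellow pillar candle, 50 mm across, 100 mm high, upright, origin at the centre of its underside. Bystander: leave alone.
- egg: Teal egg candle, 60 mm across, 74 mm high, origin at the centre of its underside. Bystander: leave alone.
- plank: Blank wooden label, 120 x 35 x 8 mm, lying flat, origin at the centre of its underside. Bystander: leave alone.
- pitcher: Steel pouring mug, 90 mm across, 110 mm high, handle at its +y, origin at the centre of its underside. Bystander: leave alone.
There are look-alikes about, which are no part of the job. Leave any purple look-alike of the mould alone.

How it is judged (in metres and radians):
On the way:
1. the red side faces the fence, square to within about 10 degrees, at least 15 mm clear of it, standing still for 0.3 s (angle between the x axis of mould and the x axis of fence, either way round below 0.17 rad and y of red_side in the frame of fence between -0.25 and -0.015 m and height (world z) of mould between -0.004 and 0.006 m and linear speed of mould below 0.02 m/s and angular speed of mould below 0.15 rad/s), for 0.3 s.
At the end, for the whole second after the job is handed in: The mould stands flat and still on the bench with its red side flush along the fence: centre of the red side within 5 mm of the fence's face, parallel within 2.5 degrees, all of the red side on the fence's length (5 mm over at most); every bystander within 30 mm of its start and upright (angle between the x axis of mould and the x axis of fence, either way round below 0.045 rad and y of red_side in the frame of fence between -0.005 and 0.005 m and x of red_side in the frame of fence between -0.1 and 0.1 m and height (world z) of mould between -0.004 and 0.006 m and angle between mould's own z axis and vertical below 0.03 rad and linear speed of mould below 0.01 m/s and distance of each of jar_a, jar_b, pillar, egg, plank, pitcher from where it was at the start of the episode below 0.03 m and angle between each of jar_a, jar_b, pillar, egg, plank, pitcher's own z axis and vertical below 0.2 rad); the robot touches nothing.
It fails at once if the mould is lifted off the bench (10 mm or more) (height (world z) of mould above 0.01 m).
It fails at once if the mould is tipped more than about 8 degrees (angle between mould's own z axis and vertical above 0.14 rad).
It fails at once if a bystander is moved more than 30 mm, lifted or knocked over (distance of any of jar_a, jar_b, pillar, egg, plank, pitcher from where it was at the start of the episode above 0.03 m or angle between any of jar_a, jar_b, pillar, egg, plank, pitcher's own z axis and vertical above 0.3 rad).
It also fails if it takes over 67 s, if anything falls off the work surface, if the arm or the gripper's body presses on something with over 40 N, if the wrist force passes 120 N, or if a joint passes its speed limit or range.

### The arm

A 6-joint arm with a two-finger parallel gripper is mounted at the origin on the work surface. World frame = base frame: x ahead of the robot, y to its left, z up, the work surface at z = 0. Lengths are in mm, angles in rad, forces in N, time in s.
With the tool pointing down it reaches from about 275 to 750 mm from the base axis. Payload 10.2 kg.
Tool frame: the origin (TCP) lies on the front face of the gripper's body, between the roots of the fingers; the fingertips stand 73 mm ahead of it and the grasp point (between the pads) lies 54 mm ahead of it; z points along the fingers, y is the line along which they close (so a half turn about z gives the same grasp; the last joint's range is limited). The gripper opens to 85 mm and grips with 20 to 120 N. Pads are 22 mm wide; open, the fingers measure 114 mm over their backs; the gripper's body (76 mm by 85 mm) begins 54 mm behind the grasp point. The pads swing forward as they close: fully open they stand 13 mm farther back than shut.
Start: joints at [1.092, 0.313, 1.498, -0, 1.331, -0.223], TCP at [132.848, 507.92, 303.894] pointing down, gripper open.
Joint ranges: [-2.94, 2.94], [-0.97, 2.17], [0.19, 2.56], [-1.23, 4.37], [0.02, 3.11], [-2.88, 2.88]. Speed limits (rad/s): [2.39, 2.39, 3.01, 3.14, 3.14, 3.14].

### API

Orientations are given as a unit quaternion [w, x, y, z].
In Python, from rig import * gives the robot as it stands.
- The arm moves only by the tool step_arm, never from a script. Its argument "plan" is a list of rows, each an object with "offset": the shift along the tool's x, y, z in cm, a list of three; "rot": the turn, a rotation vector about the tool's x, y, z in degrees, a list of three; "gripper": the finger opening in cm, from 0 to 8.54. In form: [{"offset": [x, y, z], "rot": [wx, wy, wz], "gripper": gripper}, ...]. A call has 1 to 12 rows; each row is the pose to reach, as a shift and turn from the pose commanded when the call began, along the tool's axes at that moment; what a row does not reach only later rows make up. A row lasts 1/10 s, in which the tool goes at most 50 mm and 8.59 degrees, less where a joint would pass 70% of its speed; a pose out of reach is approached as far as the arm can. A call with a gripper value outside its range is refused whole. The fingers move at their own pace and stop on an object; "squeeze" is the grip in N (left out, the last holds). Time passes only in rows, so rows that repeat a pose let the fingers close. It gives the time, the measured TCP pose, the force, the opening and the grip force at its end, in the units of the state.
- sense(): the state, without advancing time (a new reading comes with each control period).
- capture(name): name is "side" or "top" or "wrist"; returns a dict with "color" (420x560x3 uint8, red, green, blue), "depth" (420x560 float32, mm along the optical axis (not along the pixel's ray), 0 where there is no reading), "vertical_fov" (degrees; the focal length in pixels is half the picture's height over the tangent of half this angle, whatever the lens; pixels are square), "cx", "cy" (the principal point, pixels), "rvec" (rotation vector, rad) and "tvec" (3), from world to camera coordinates, as OpenCV has them; the wrist camera has in their place "mount" (4x4, takes a point from camera to tool coordinates, whose origin is the TCP and whose axes are the flange's). Camera axes: x right, y down, z forward; pixel columns grow to the right and rows downward; lengths in mm; the calibration is good to about 2 mm. A picture is of the moment at which its call begins: read the wrist's pose just before it.
- finish_job(): hands the job in; it is judged then, once.
The state is a dict: "time_s": time; "joints": joint angles; "dq": joint speeds; "tau": joint torques, N m; "eef_pos": TCP position; "ee_rot": TCP orientation; "force": force on the tool from outside, world axes, zero at the start; "wrist_torque": the same for the moment, N m; "grip_width": opening from 0.0 (shut) to 1.0 (fully open); "grip_force": force on a finger pad.
Only numpy, scipy, OpenCV 4.12 (cv2) and the standard library are available. Lean on these libraries where they do the work, as an engineer would, in place of code of your own. Each camera call takes 0.05 s, during which the arm holds its last target. There are 200 camera calls.

## Working session

There is one attempt and no reset: what is moved stays moved. The work goes in short steps, Python scripts to look and compute and a tool call to move; the robot and the scene stay as the last step left them, time stands still between calls to the robot, and variables do not carry over. Pictures are saved under pics/ and viewed, at most 10 in all, crops included, and the job is handed in when it is done.

Besides the shell and the picture viewer there is one more tool, called after ">>>" as name(argument=value, ...) on one line, values as JSON. step_arm: Moves the arm, as the interface text tells. Its arguments: {"type":"object","properties":{"plan":{"type":"array"},"squeeze":{"type":"number"}},"required":["plan"]}

```bash
mkdir -p pics
cat > h.py <<'E'
from rig import *
import numpy as np, cv2
def cam(n):
    c=capture(n); h=c["color"].shape[0]; c["f"]=h/2/np.tan(np.radians(c["vertical_fov"])/2)
    if "rvec" in c:
        R=cv2.Rodrigues(np.array(c["rvec"],float))[0]; c["R"]=R; c["t"]=np.array(c["tvec"],float).ravel()
    return c
def ray(c,u,v,z):
    """world point on plane z through pixel"""
    d=c["R"].T@np.array([(u-c["cx"])/c["f"],(v-c["cy"])/c["f"],1]); o=-c["R"].T@c["t"]
    return o+d*(z-o[2])/d[2]
def save(c,n): cv2.imwrite("pics/"+n,cv2.cvtColor(c["color"],cv2.COLOR_RGB2BGR))
E
python3 - <<'E'
from h import *
s=sense(); print(s)
for n in("top","side"):
    c=cam(n); save(c,n+"0.png"); print(n,c["f"],-c["R"].T@c["t"])
E
```

```text
{'time_s': 0.0, 'joints': array([ 1.09160572e+00,  3.13429033e-01,  1.49844707e+00, -1.20747865e-05,
        1.33096716e+00, -2.23374520e-01]), 'dq': array([ 0.00144969, -0.00100764, -0.00034921, -0.00064563,  0.00071626,
        0.00052691]), 'tau': array([-4.58214636e-04, -4.12270832e+01, -2.59736878e+01, -2.35319721e-04,
        4.19833028e-03, -1.02887725e-07]), 'eef_pos': array([132.76627188, 507.76448487, 303.34197978]), 'ee_rot': array([-2.09663222e-04,  1.27558105e-01,  9.91830902e-01, -5.89136485e-04]), 'force': array([-0.03633514,  0.03065973,  0.40239697]), 'wrist_torque': array([ 0.01559209, -0.02315173, -0.01839484]), 'grip_force': 0.0, 'grip_width': 1.0011515113485556}
top 475.0750098009191 [ 339.67334877  -22.06741823 1293.15804733]
side 390.30239247944303 [ 115.19568527 -640.04882008  735.5106771 ]
```

View pics/top0.png

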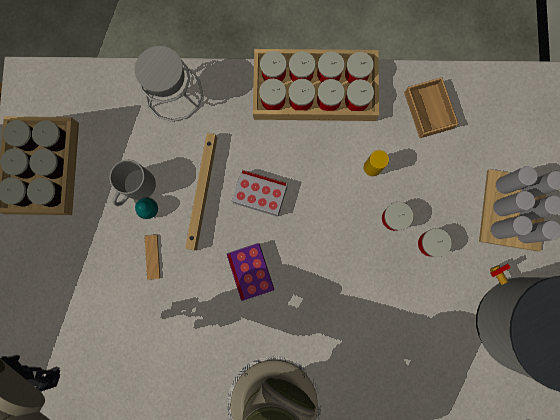

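View pics/side0.png

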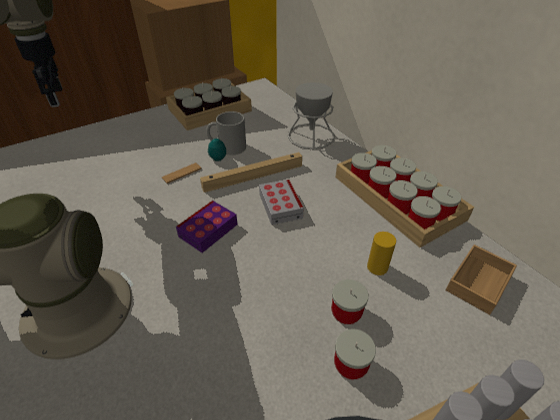

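The top view shows the fence at about (202,190), the mug at (128,180), the egg at (147,208), the plank at (152,257), the pillar at (376,163) and the jars at (398,216) and (434,242). There are two mould candidates. The bare-metal one at (260,192), with a red line on its upper edge, fits the description. The one at (250,270) is purple, so it is the look-alike. I'll confirm this in a crop and measure.

```bash
cat > m.py <<'E'
from h import *
def measure(c):
    """mould from top view: 8 pink discs -> centre/axis ; red line -> +y side"""
    im=c["color"]; hsv=cv2.cvtColor(im,cv2.COLOR_RGB2HSV); d=c["depth"]
    v,u=np.mgrid[:420,:560]
    P=np.stack([(u-c["cx"])/c["f"]*d,(v-c["cy"])/c["f"]*d,d],-1)-c["t"]
    return hsv,P@c["R"]
def frame(n="top"):
    c=cam(n); hsv,W=measure(c); return c,hsv,W
def mould(c,hsv,W,fx):
    z=W[...,2]; x=W[...,0]; y=W[...,1]
    pass
E
python3 - <<'E'
from m import *
c,hsv,W=frame()
im=c["color"]
crop=cv2.resize(im[110:310,100:310],None,fx=2.9,fy=2.9,interpolation=cv2.INTER_CUBIC)
cv2.imwrite("pics/crop.png",crop[...,::-1])
for n,(u0,u1,v0,v1,z0,z1) in dict(mould=(225,295,162,222,30,60),fence=(180,222,128,256,30,60),purple=(222,280,238,305,30,60)).items():
    m=np.zeros(im.shape[:2],bool); s=(slice(v0,v1),slice(u0,u1))
    m[s]=(W[s][...,2]>z0)&(W[s][...,2]<z1)
    k=np.argwhere(m)[:,::-1]
    print(n,m.sum(),"medz",np.median(W[m][:,2]))
    box=cv2.boxPoints(cv2.minAreaRect(k.astype(np.float32)))
    w=np.array([ray(c,*p,40)[:2] for p in box]); print(w.round(1), [round(float(np.linalg.norm(w[i]-w[i-1])),1) for i in range(4)], w.mean(0).round(1))
for n,p,z in (("jarA",(398,216),68),("jarB",(434,242),68),("pillar",(376,158),100),("egg",(147,208),40),("mug",(128,176),110),("plank",(152,257),8),("tray",(254,119),40)):
    print(n,ray(c,*p,z).round(0))
E
```

```text
mould 1631 medz 39.719186450968536
[[527.6 123.1]
 [616.   99.8]
 [579.8 -26.7]
 [492.1  -2.4]] [130.4, 91.5, 131.6, 91.0] [553.9  48.5]
fence 1157 medz 39.584912905527275
[[401.2 242.4]
 [717.3 196.8]
 [712.5 169.4]
 [396.8 215.8]] [26.9, 319.3, 27.8, 319.0] [557.  206.1]
purple 1717 medz 39.885460512028864
[[389.4 133.8]
 [418.9  47.7]
 [296.    4.9]
 [267.1  89.9]] [129.9, 91.0, 130.1, 89.8] [342.8  69.1]
jarA [ 490. -314.   68.]
jarB [ 425. -404.   68.]
pillar [ 635. -252.  100.]
egg [506. 348.  40.]
mug [578. 380. 110.]
plank [376. 337.   8.]
tray [755.  67.  40.]
```

View pics/crop.png

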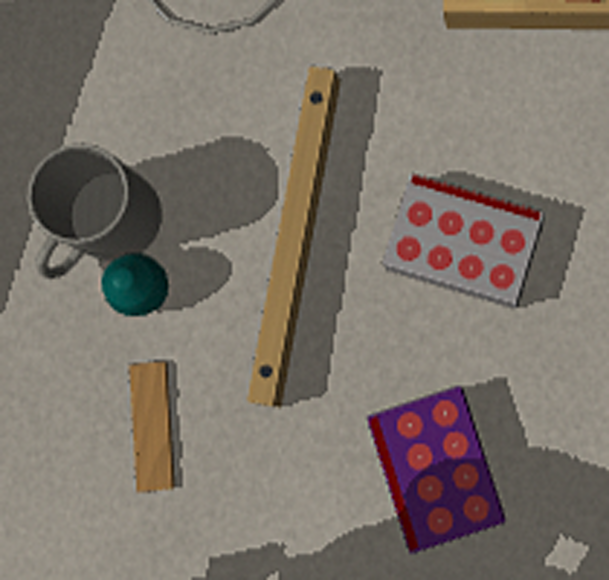

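The crop confirms it: the target is the bare-metal mould, with its red edge at about (475,197) in the crop. Its centre is (554,48) and its red normal points at -15.4°, against 81.6° for the fence, so it needs +97° counter-clockwise. The measured 131x91 mm at z 40 matches the given size. I'll push near one end of the bare long side with closed fingers along an arc, which should leave about 60 mm clearance.

>>> step_arm(plan=[{"offset":[-44.7,-38.7,0],"rot":[0,0,90],"gripper":0},{"offset":[-44.7,-38.7,0],"rot":[0,0,90],"gripper":0},{"offset":[-44.7,-38.7,0],"rot":[0,0,90],"gripper":0},{"offset":[-44.7,-38.7,0],"rot":[0,0,90],"gripper":0},{"offset":[-44.7,-38.7,0],"rot":[0,0,90],"gripper":0},{"offset":[-44.7,-38.7,0],"rot":[0,0,90],"gripper":0},{"offset":[-44.7,-38.7,0],"rot":[0,0,90],"gripper":0},{"offset":[-44.7,-38.7,0],"rot":[0,0,90],"gripper":0},{"offset":[-44.7,-38.7,0],"rot":[0,0,90],"gripper":0},{"offset":[-44.7,-38.7,0],"rot":[0,0,90],"gripper":0},{"offset":[-44.7,-38.7,0],"rot":[0,0,90],"gripper":0},{"offset":[-44.7,-38.7,0],"rot":[0,0,90],"gripper":0}])

```text
time_s: 1.35
eef_pos: [468.3, 18.0, 303.7]
ee_rot: [-0.0, 0.793, 0.61, -0.0]
force: [0.5, 0.0, 0.2]
grip_width: 0.001
grip_force: 0.0
```

>>> step_arm(plan=[{"offset":[0,0,10],"rot":[0,0,90.6],"gripper":0},{"offset":[0,0,10],"rot":[0,0,90.6],"gripper":0},{"offset":[0,0,10],"rot":[0,0,90.6],"gripper":0},{"offset":[0,0,10],"rot":[0,0,90.6],"gripper":0},{"offset":[0,0,10],"rot":[0,0,90.6],"gripper":0},{"offset":[0,0,10],"rot":[0,0,90.6],"gripper":0},{"offset":[0,0,10],"rot":[0,0,90.6],"gripper":0},{"offset":[0,0,10],"rot":[0,0,90.6],"gripper":0},{"offset":[0,0,10],"rot":[0,0,90.6],"gripper":0},{"offset":[0,0,10],"rot":[0,0,90.6],"gripper":0},{"offset":[0,0,10],"rot":[0,0,90.6],"gripper":0},{"offset":[0,0,10],"rot":[0,0,90.6],"gripper":0}])

```text
time_s: 2.55
eef_pos: [467.3, 20.4, 203.7]
ee_rot: [-0.0, 0.991, -0.133, -0.0]
force: [0.3, -0.0, 0.2]
grip_width: 0.004
grip_force: 0.0
```

>>> step_arm(plan=[{"offset":[0,0,5],"rot":[0,0,0],"gripper":0},{"offset":[0,0,9],"rot":[0,0,0],"gripper":0},{"offset":[0,0,11],"rot":[0,0,0],"gripper":0},{"offset":[0,0,12],"rot":[0,0,0],"gripper":0},{"offset":[0,0,12.2],"rot":[0,0,0],"gripper":0},{"offset":[0,0,12.2],"rot":[0,0,0],"gripper":0}])

```text
time_s: 3.15
eef_pos: [467.8, 20.3, 82.6]
ee_rot: [0.0, 0.991, -0.132, 0.001]
force: [0.6, -0.4, -1.0]
grip_width: -0.002
grip_force: 0.0
```

Run:
```python
from h import *
c=cam("side"); cv2.imwrite("pics/side1.png",cv2.resize(c["color"][120:270,120:330],None,fx=2.8,fy=2.8,interpolation=cv2.INTER_CUBIC)[...,::-1])
```

```text
(no output)
```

View pics/side1.png

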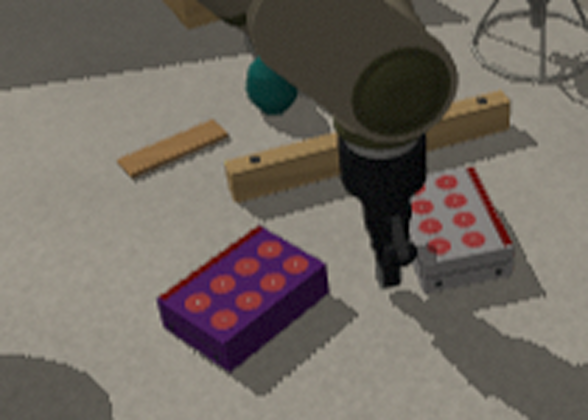

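The finger at (390,270) stands beside the mould's bare side near its far end, clear of the purple block. I'll compute the arc rows next.

```bash
cat > arc.py <<'E'
import numpy as np,sys,json
# args: contact (b,a)=body x,y of TCP; COR b; current TCP b,a ; thetas
def rows(b,a,cor,b0,a0,ths):
    out=[]
    for t in ths:
        s,c=np.sin(np.radians(t)),np.cos(np.radians(t)); X,Y=b-cor,a
        out.append((round((X*s+Y*c-a0)/10,1),round((cor+X*c-Y*s-b0)/10,1),-t))
    return out
if __name__=="__main__":
    v=list(map(float,sys.argv[1:6])); print(rows(*v,list(map(float,sys.argv[6:]))))
E
python3 arc.py 50 -56 -36 50 -76 0 4 8 12 16 20 24 28 32; python3 arc.py 50 -56 -36 50 -56 4 8 12 16 20 24 28 32
```

```text
[(np.float64(2.0), np.float64(0.0), -0.0), (np.float64(2.6), np.float64(0.4), -4.0), (np.float64(3.3), np.float64(0.7), -8.0), (np.float64(3.9), np.float64(1.0), -12.0), (np.float64(4.6), np.float64(1.2), -16.0), (np.float64(5.3), np.float64(1.4), -20.0), (np.float64(6.0), np.float64(1.5), -24.0), (np.float64(6.7), np.float64(1.6), -28.0), (np.float64(7.4), np.float64(1.7), -32.0)]
[(np.float64(0.6), np.float64(0.4), -4.0), (np.float64(1.3), np.float64(0.7), -8.0), (np.float64(1.9), np.float64(1.0), -12.0), (np.float64(2.6), np.float64(1.2), -16.0), (np.float64(3.3), np.float64(1.4), -20.0), (np.float64(4.0), np.float64(1.5), -24.0), (np.float64(4.7), np.float64(1.6), -28.0), (np.float64(5.4), np.float64(1.7), -32.0)]
```

>>> step_arm(plan=[{"offset":[1.0,0,0],"rot":[0,0,0],"gripper":0},{"offset":[1.6,0,0],"rot":[0,0,0],"gripper":0},{"offset":[2.0,0,0],"rot":[0,0,0],"gripper":0},{"offset":[2.6,0.4,0],"rot":[0,0,-4],"gripper":0},{"offset":[3.3,0.7,0],"rot":[0,0,-8],"gripper":0},{"offset":[3.9,1.0,0],"rot":[0,0,-12],"gripper":0},{"offset":[4.6,1.2,0],"rot":[0,0,-16],"gripper":0},{"offset":[5.3,1.4,0],"rot":[0,0,-20],"gripper":0},{"offset":[6.0,1.5,0],"rot":[0,0,-24],"gripper":0},{"offset":[6.7,1.6,0],"rot":[0,0,-28],"gripper":0},{"offset":[7.4,1.7,0],"rot":[0,0,-32],"gripper":0},{"offset":[7.4,1.7,0],"rot":[0,0,-32],"gripper":0}])

```text
time_s: 4.4
eef_pos: [534.8, -15.9, 82.0]
ee_rot: [0.0, 0.989, 0.146, 0.0]
force: [-1.2, -0.6, -0.7]
grip_width: 0.002
grip_force: 0.0
```

```bash
python3 - <<'E'
from m import *
c,hsv,W=frame("top"); save(c,"top1.png")
c,hsv,W=frame("side"); save(c,"side2.png"); im=c["color"]
E
python3 - <<'E'
import cv2,numpy as np
a=cv2.imread("pics/top1.png")[110:310,180:390];b=cv2.imread("pics/side2.png")[120:320,160:370]
cv2.imwrite("pics/both1.png",cv2.resize(np.hstack([a,b]),None,fx=1.9,fy=1.9,interpolation=cv2.INTER_CUBIC))
E
```

```text
(no output)
```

View pics/both1.png

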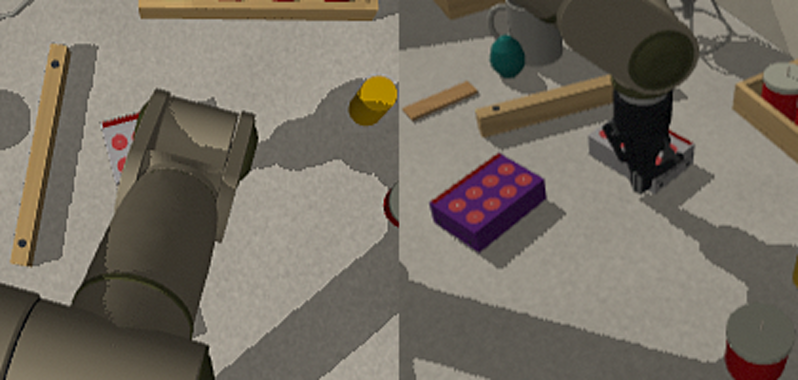

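The arm mostly hides the mould, but its red edge is visible at (115,120) in the left half and it is turning with the finger. Continuing.

>>> step_arm(plan=[{"offset":[0.6,0.4,0],"rot":[0,0,-4],"gripper":0},{"offset":[1.3,0.7,0],"rot":[0,0,-8],"gripper":0},{"offset":[1.9,1.0,0],"rot":[0,0,-12],"gripper":0},{"offset":[2.6,1.2,0],"rot":[0,0,-16],"gripper":0},{"offset":[3.3,1.4,0],"rot":[0,0,-20],"gripper":0},{"offset":[4.0,1.5,0],"rot":[0,0,-24],"gripper":0},{"offset":[4.7,1.6,0],"rot":[0,0,-28],"gripper":0},{"offset":[4.7,1.6,0],"rot":[0,0,-28],"gripper":0}])

```text
time_s: 5.3
eef_pos: [584.2, -17.2, 81.9]
ee_rot: [0.0, 0.925, 0.38, 0.0]
force: [0.3, 0.1, 0.1]
grip_width: 0.001
grip_force: 0.0
```

```bash
cat >> m.py <<'E'
def pts(n):
    """world points at mould-top height in free area, by depth"""
    c,hsv,W=frame(n)
    x,y,z=W[...,0],W[...,1],W[...,2]
    m=(z>34)&(z<46)&(x>430)&(x<740)&(y>-200)&(192.6-.147*(x-554.6)-y>6)
    n_,lab,st,_=cv2.connectedComponentsWithStats(m.astype(np.uint8))
    k=1+np.argmax(st[1:,4]) ; return c,hsv,W,m
E
python3 - <<'E'
from m import *
for n in ("top","side"):
    c,hsv,W,m=pts(n)
    pink=m&(hsv[...,1]>110)&((hsv[...,0]<10)|(hsv[...,0]>170))
    nn,l,st,ce=cv2.connectedComponentsWithStats(pink.astype(np.uint8))
    print(n,m.sum())
    for i in range(1,nn):
        if st[i,4]>8: print(st[i],W[l==i].mean(0).round(1),hsv[l==i].mean(0).round(0))
E
```

```text
top 321
[229 162  22  21  80] [604.8 102.7  40.5] [  1. 214. 110.]
[237 182   7   8  42] [569.7  99.2  40.1] [ 43. 163. 164.]
side 405
[273 177  16   3  16] [595.9 112.4  39.3] [  2. 192. 101.]
[272 182   8   5  27] [569.6  96.6  39.8] [  0. 147. 147.]
[269 189   8   5  28] [544.3  74.   39.6] [  0. 152. 147.]
[279 191   6   5  17] [561.2  52.6  39.4] [  0. 147. 146.]
```

On track: the red normal is at about 42°, against an expected 45° and a target of 82°.

>>> step_arm(plan=[{"offset":[0.6,0.4,0],"rot":[0,0,-4],"gripper":0},{"offset":[1.3,0.7,0],"rot":[0,0,-8],"gripper":0},{"offset":[1.9,1.0,0],"rot":[0,0,-12],"gripper":0},{"offset":[2.6,1.2,0],"rot":[0,0,-16],"gripper":0},{"offset":[3.3,1.4,0],"rot":[0,0,-20],"gripper":0},{"offset":[4.0,1.5,0],"rot":[0,0,-24],"gripper":0},{"offset":[4.7,1.6,0],"rot":[0,0,-28],"gripper":0},{"offset":[4.7,1.6,0],"rot":[0,0,-28],"gripper":0},{"offset":[3.0,2.2,0],"rot":[0,0,-28],"gripper":0},{"offset":[1.0,3.0,0],"rot":[0,0,-28],"gripper":0},{"offset":[-2.0,4.5,0],"rot":[0,0,-28],"gripper":0},{"offset":[-6.0,6.0,0],"rot":[0,0,-28],"gripper":0}])

```text
time_s: 6.6
eef_pos: [582.6, -103.2, 82.0]
ee_rot: [0.0, 0.806, 0.592, 0.0]
force: [0.2, -1.0, 0.6]
grip_width: -0.002
grip_force: 0.0
```

```bash
cat > d.py <<'E'
from m import *
for n in ("top","side"):
    c,hsv,W,m=pts(n); save(c,n+"_last.png")
    pink=m&(hsv[...,1]>110)&((hsv[...,0]<10)|(hsv[...,0]>170))
    nn,l,st,ce=cv2.connectedComponentsWithStats(pink.astype(np.uint8))
    k=np.argwhere(m)[:,::-1]
    box=cv2.boxPoints(cv2.minAreaRect(W[m][:,:2].astype(np.float32)))
    print(n,m.sum(),box.round(0).tolist())
    for i in range(1,nn):
        if st[i,4]>8: print(st[i],W[l==i].mean(0).round(1))
E
python3 d.py
```

```text
top 1574 [[526.0, 56.0], [648.0, 10.0], [681.0, 95.0], [558.0, 141.0]]
[227 148  19  42 134] [616.9 112.2  40.4]
[249 154   8   7  47] [648.9  69.3  39.9]
[260 158   9   8  46] [636.3  37.1  40.5]
[245 164   8   8  51] [619.8  78.9  40.3]
[256 168   9   8  48] [608.6  47.5  40.2]
[241 174   8   8  46] [592.2  89.2  40.3]
[252 178   9   9  51] [580.4  58.   39.9]
[236 184   9   8  51] [564.1  99.7  40.6]
[248 189   8   8  50] [552.3  68.6  40.2]
side 966 [[475.0, -86.0], [596.0, -130.0], [677.0, 94.0], [556.0, 138.0]]
[266 173  40   6  42] [614.4 112.3  39.6]
[301 178   7   5  26] [648.3  69.1  39.5]
[281 181   7   4  25] [592.3  89.8  39.3]
[291 180   7   4  23] [620.2  78.1  39.5]
[270 182   8   5  27] [563.4  99.1  39.6]
[294 187   7   4  27] [609.1  47.5  39.4]
[304 186   7   4  25] [636.7  36.   39.3]
[283 188   8   5  28] [580.6  57.3  39.3]
[272 190   8   4  27] [551.8  68.   39.5]
```

Mould now: centre (603,75), x axis at -20° (target -8.4°), red side about 60 mm clear. Next I'll open the gripper as a two-finger bar parallel to the fence and push straight. The first contact is at the far end, so the push will square the mould.

>>> step_arm(plan=[{"offset":[0,-0.8,0],"rot":[0,0,-9],"gripper":8.5},{"offset":[0,-1.6,0],"rot":[0,0,-9],"gripper":8.5},{"offset":[1,-1.6,0],"rot":[0,0,-9],"gripper":8.5},{"offset":[2,-1.6,0],"rot":[0,0,-9],"gripper":8.5},{"offset":[3,-1.6,0],"rot":[0,0,-9],"gripper":8.5},{"offset":[4,-1.6,0],"rot":[0,0,-9],"gripper":8.5},{"offset":[5,-1.6,0.3],"rot":[0,0,-9],"gripper":8.5},{"offset":[6,-1.6,0.6],"rot":[0,0,-9],"gripper":8.5},{"offset":[7,-1.6,0.9],"rot":[0,0,-9],"gripper":8.5},{"offset":[7.2,-1.6,1.1],"rot":[0,0,-9],"gripper":8.5},{"offset":[7.2,-1.6,1.1],"rot":[0,0,-9],"gripper":8.5}])

```text
time_s: 7.8
eef_pos: [589.5, -28.2, 70.4]
ee_rot: [-0.0, 0.756, 0.655, -0.0]
force: [0.1, 0.6, -0.1]
grip_width: 0.992
grip_force: 0.0
```

```bash
python3 d.py | cut -c1-70; python3 -c "
import cv2;b=cv2.imread('pics/side_last.png')[110:270,200:410];cv2.imwrite('pics/s3.png',cv2.resize(b,None,fx=2.5,fy=2.5))"
```

```text
top 878 [[537.0, 84.0], [659.0, 39.0], [680.0, 96.0], [558.0, 141.0]]
[227 148  19  42 130] [617.4 112.1  39.8]
[249 154   8   7  48] [648.7  69.1  40.2]
[245 164   8   8  51] [620.1  79.1  40.2]
[241 174   8   8  46] [592.2  89.4  39.7]
[236 184   9   8  51] [564.4  99.9  40. ]
side 534 [[522.0, 133.0], [530.0, -54.0], [641.0, -50.0], [633.0, 138.
[266 175  28   4  29] [597.  119.1  39.3]
[280 181   8   4  25] [591.8  89.1  39.7]
[291 180   3   4   9] [615.8  81.2  39.6]
[270 182   8   5  27] [563.5  99.3  39.4]
[273 190   7   4  25] [552.1  67.2  39.8]
```

View pics/s3.png

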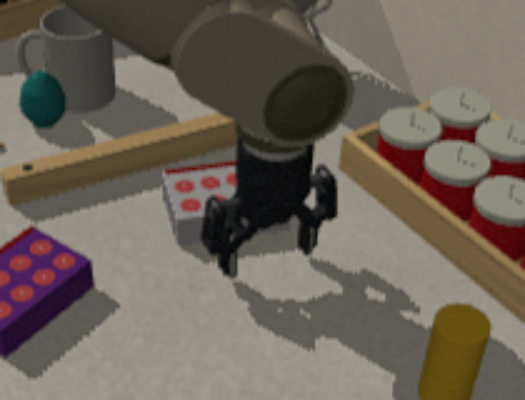

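The two open fingers, at (225,255) and (310,240) in the crop, stand behind the bare side. Pushing to square it.

>>> step_arm(plan=[{"offset":[1.5,0,0],"rot":[0,0,0],"gripper":8.5},{"offset":[2.5,0,0],"rot":[0,0,0],"gripper":8.5},{"offset":[3.2,0,0],"rot":[0,0,0],"gripper":8.5},{"offset":[3.8,0,0],"rot":[0,0,0],"gripper":8.5},{"offset":[4.4,0,0],"rot":[0,0,0],"gripper":8.5},{"offset":[5.0,0,0],"rot":[0,0,0],"gripper":8.5},{"offset":[5.5,0,0],"rot":[0,0,0],"gripper":8.5},{"offset":[6.0,0,0],"rot":[0,0,0],"gripper":8.5},{"offset":[6.4,0,0],"rot":[0,0,0],"gripper":8.5},{"offset":[6.7,0,0],"rot":[0,0,0],"gripper":8.5},{"offset":[6.7,0,0],"rot":[0,0,0],"gripper":8.5},{"offset":[6.7,0,0],"rot":[0,0,0],"gripper":8.5}])

```text
time_s: 9.1
eef_pos: [599.3, 37.8, 71.0]
ee_rot: [0.0, 0.756, 0.654, 0.0]
force: [0.6, -1.9, 0.5]
grip_width: 0.997
grip_force: 0.8
```

```bash
python3 d.py
```

```text
Traceback (most recent call last):
  File "d.py", line 3, in <module>
    c,hsv,W,m=pts(n); save(c,n+"_last.png")
              ~~~^^^
  File "m.py", line 19, in pts
    k=1+np.argmax(st[1:,4]) ; return c,hsv,W,m
        ~~~~~~~~~^^^^^^^^^^
ValueError: attempt to get argmax of an empty sequence
```

Top view is occluded, so I'll back off. That also gives the mould its standing pause.

>>> step_arm(plan=[{"offset":[-2,0,0],"rot":[0,0,0],"gripper":8.5},{"offset":[-5,0,0],"rot":[0,0,0],"gripper":8.5},{"offset":[-9,0,0],"rot":[0,0,0],"gripper":8.5},{"offset":[-12,0,0],"rot":[0,0,0],"gripper":8.5},{"offset":[-14,0,0],"rot":[0,0,0],"gripper":8.5},{"offset":[-14,0,0],"rot":[0,0,0],"gripper":8.5}])

```text
time_s: 9.75
eef_pos: [578.7, -102.7, 70.8]
ee_rot: [-0.0, 0.757, 0.653, -0.0]
force: [0.2, -0.6, 0.6]
grip_width: 0.998
grip_force: 0.0
```

```bash
sed -i '/argmax/s/k=.*; //' m.py; python3 d.py
```

```text
top 1561 [[525.0, 60.0], [655.0, 41.0], [668.0, 131.0], [538.0, 150.0]]
[223 152  10  45 129] [600.8 134.9  39.7]
[238 156   8   8  49] [642.5  98.9  39.9]
[250 158   8   8  47] [637.4  65.2  40. ]
[236 167   8   7  47] [612.9 103.2  39.5]
[248 168   8   8  48] [607.8  69.7  39.7]
[234 177   8   8  48] [583.2 107.2  39.5]
[246 179   9   8  48] [578.3  74.2  40. ]
[232 188   8   8  52] [553.6 112.   40.6]
[244 190   9   8  48] [548.7  78.3  39.1]
side 968 [[502.0, -106.0], [631.0, -122.0], [664.0, 132.0], [535.0, 148.0]]
[260 170  34   9  40] [595.9 135.1  39.1]
[293 174   8   4  24] [642.1  98.1  39.4]
[284 176   7   4  22] [612.2 102.9  39.6]
[274 179   8   4  25] [583.4 106.9  39.2]
[265 181   7   5  26] [553.5 111.1  39.1]
[298 180   8   5  27] [637.2  64.1  39.9]
[289 183   7   4  23] [607.6  69.3  39.4]
[279 186   8   4  28] [577.3  72.6  39.6]
[269 188   8   5  31] [547.8  77.3  39.6]
```

Squared: axis at -8.4°, red side about 45 mm clear, 56 mm off the fence's middle (limit 100). It has stood still for over 0.3 s. Now the straight push, centred 11 mm over.

>>> step_arm(plan=[{"offset":[3,-1.1,0],"rot":[0,0,0],"gripper":8.5},{"offset":[7,-1.1,0],"rot":[0,0,0],"gripper":8.5},{"offset":[10.5,-1.1,0],"rot":[0,0,0],"gripper":8.5},{"offset":[12.5,-1.1,0],"rot":[0,0,0],"gripper":8.5},{"offset":[13.5,-1.1,0],"rot":[0,0,0],"gripper":8.5},{"offset":[14.2,-1.1,0],"rot":[0,0,0],"gripper":8.5},{"offset":[15.0,-1.1,0],"rot":[0,0,0],"gripper":8.5},{"offset":[15.8,-1.1,0],"rot":[0,0,0],"gripper":8.5},{"offset":[16.6,-1.1,0],"rot":[0,0,0],"gripper":8.5},{"offset":[17.4,-1.1,0],"rot":[0,0,0],"gripper":8.5},{"offset":[18.0,-1.1,0],"rot":[0,0,0],"gripper":8.5},{"offset":[18.0,-1.1,0],"rot":[0,0,0],"gripper":8.5}])

```text
time_s: 11.05
eef_pos: [594.1, 78.7, 70.8]
ee_rot: [0.0, 0.756, 0.654, -0.0]
force: [-0.1, 0.2, -0.1]
grip_width: 0.997
grip_force: 0.0
```

>>> step_arm(plan=[{"offset":[0.2,0,0],"rot":[0,0,0],"gripper":8.5},{"offset":[0.4,0,0],"rot":[0,0,0],"gripper":8.5},{"offset":[0.5,0,0],"rot":[0,0,0],"gripper":8.5},{"offset":[0.5,0,0],"rot":[0,0,0],"gripper":8.5}])

```text
time_s: 11.45
eef_pos: [594.8, 82.9, 70.8]
ee_rot: [0.0, 0.756, 0.654, -0.0]
force: [-0.9, -4.9, 0.2]
grip_width: 0.996
grip_force: 2.4
```

>>> step_arm(plan=[{"offset":[0.1,0,0],"rot":[0,0,0],"gripper":8.5},{"offset":[0.2,0,0],"rot":[0,0,0],"gripper":8.5},{"offset":[0.2,0,0],"rot":[0,0,0],"gripper":8.5}])

```text
time_s: 11.75
eef_pos: [595.1, 84.8, 70.8]
ee_rot: [0.0, 0.756, 0.654, -0.0]
force: [0.1, -5.6, -0.2]
grip_width: 0.995
grip_force: 2.7
```

>>> step_arm(plan=[{"offset":[0.1,0,0],"rot":[0,0,0],"gripper":8.5},{"offset":[0.2,0,0],"rot":[0,0,0],"gripper":8.5},{"offset":[0.2,0,0],"rot":[0,0,0],"gripper":8.5}])

```text
time_s: 12.05
eef_pos: [595.4, 86.7, 70.8]
ee_rot: [0.0, 0.756, 0.654, -0.0]
force: [-0.5, -6.8, -0.3]
grip_width: 0.993
grip_force: 3.0
```

>>> step_arm(plan=[{"offset":[0.1,0,0],"rot":[0,0,0],"gripper":8.5},{"offset":[0.2,0,0],"rot":[0,0,0],"gripper":8.5},{"offset":[0.2,0,0],"rot":[0,0,0],"gripper":8.5}])

```text
time_s: 12.35
eef_pos: [595.6, 86.9, 70.9]
ee_rot: [0.001, 0.756, 0.655, -0.002]
force: [-3.2, -17.9, 0.7]
grip_width: 0.997
grip_force: 8.8
```

The force jumps to 18 N and motion stops, so it is against the fence. Backing off to check.

>>> step_arm(plan=[{"offset":[-0.5,0,0],"rot":[0,0,0],"gripper":8.5},{"offset":[-2,0,0],"rot":[0,0,0],"gripper":8.5},{"offset":[-5,0,0],"rot":[0,0,0],"gripper":8.5},{"offset":[-9,0,0],"rot":[0,0,0],"gripper":8.5},{"offset":[-13,0,0],"rot":[0,0,0],"gripper":8.5},{"offset":[-17,0,-3],"rot":[0,0,0],"gripper":8.5},{"offset":[-18,0,-5],"rot":[0,0,0],"gripper":8.5},{"offset":[-18,0,-5],"rot":[0,0,0],"gripper":8.5}])

```text
time_s: 13.15
eef_pos: [570.4, -91.1, 123.6]
ee_rot: [0.002, 0.757, 0.653, 0.001]
force: [0.3, 1.1, 0.8]
grip_width: 0.993
grip_force: 0.0
```

```bash
python3 d.py|head -12; python3 -c "
import cv2;b=cv2.imread('pics/top_last.png')[110:310,100:450];cv2.imwrite('pics/t4.png',cv2.resize(b,None,fx=2.2,fy=2.2,interpolation=cv2.INTER_CUBIC))"
```

```text
top 1406 [[533.0, 107.0], [662.0, 88.0], [674.0, 169.0], [545.0, 188.0]]
[220 153   9   8  50] [650.1 146.   40.1]
[233 155   8   7  48] [645.2 112.3  40.9]
[218 163   9   9  47] [620.  150.2  39.8]
[231 165   8   8  49] [615.8 116.7  39.8]
[216 174   9   8  50] [590.9 154.7  40.7]
[229 176   8   8  51] [586.4 121.   40. ]
[214 185   9   8  48] [560.8 159.   40.1]
[227 187   8   8  51] [556.3 125.6  39.8]
side 828 [[530.0, 102.0], [660.0, 83.0], [673.0, 169.0], [543.0, 189.0]]
[287 165   7   4  23] [650.3 145.6  39.1]
[278 167   7   4  24] [620.8 150.   39.4]
```

View pics/t4.png

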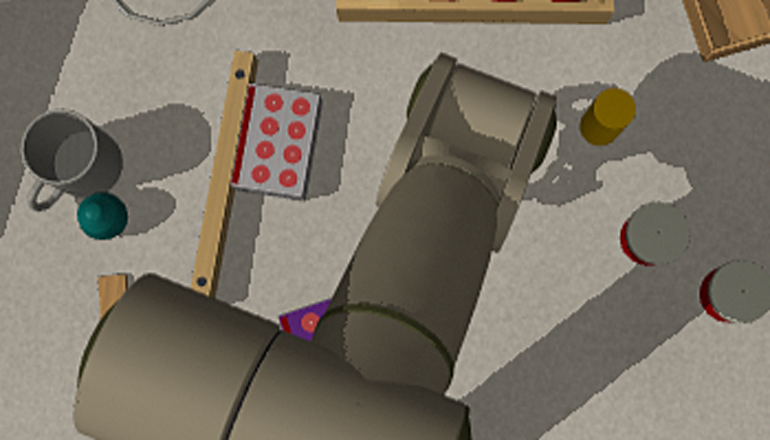

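The picture shows the red edge, around (243,135), lying along the fence with no gap. The axis is at -8.3°, it is 56 mm from the fence's middle, the bystanders are unmoved and the arm is clear.

```bash
python3 -c "
from rig import *
print(finish_job())"
```

```text
the job is handed in; nothing more can be done
None
```

The mould was walked round square to the fence, stood about 45 mm clear for a moment, then was pushed until its red side lay flush along the fence. The job is handed in; the rig returned no verdict.

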